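# Screw down the loose foot of a halva display stand

## Task

One of the two wooden display stands has its front screw foot hanging clear of the worktop. Turn the knob above that foot clockwise until the foot just touches the worktop, without jacking the stand up, then let go. Leave the other stand and its knob alone, and keep the stands in their places with their halva blocks on them.

Things in the scene. Friction and masses are not known exactly. Their poses are not given: they have to be found in the camera images.
- stand_a_knob (a joint): Knob over the raised foot of stand A, the one to put right (rad); grows clockwise seen from above, lowering the foot 10 mm per rad; the knob itself stays at its height. Starts between -0.4 and 0.35; foot just touches at 1.0, the knob's bar then parallel to the board's front edge. Stops at -0.8 and 1.8. Friction 0.14 N m, stays where left; past 1.0 it lifts the stand's front.
- stand_a_knob_grip (a point): Middle of that black knob's grip bar, on its vertical turning axis, 90 mm above the worktop. Bar 52 mm long, 14 mm thick, 26 mm high (77 to 103 mm above the worktop), upright sides, on a hub 24 mm across; below it a washer on the stand's lug, top at 63 mm. Axes turn with the knob: y along the bar, x across it, z up.
- stand_a_foot_under (a point): Centre of the underside of the screw foot of stand A, a rubber disc 30 mm across on a steel spindle straight below the knob; its height is the gap to the worktop (6 to 14 mm at the start). z up.
- stand_a_board (a point): Stand A: middle of the top of its wooden board, 120 x 120 x 18 mm, top 60 mm above the worktop, on four fixed feet. -x points to the front, where a lug 50 mm wide reaches 54 mm out; the knob's axis is 90 mm from here along -x. y along the front edge, z up. Loose, about 1.8 kg, steady on its fixed feet.
- halva_a_mid (a point): Middle of the halva block, 55 x 62 x 44 mm, that lies loose on the board of stand A, about 20 mm behind its middle; it stays there.
- stand_b_knob (a joint): The like knob of stand B, whose foot already touches (0 at the start, bar parallel to the front edge of its board); not to be turned.
- stand_b_board (a point): Stand B: middle of the top face of its board; the stand is built like stand A and its screw foot already touches. Not to be moved.
- halva_b_mid (a point): Middle of the like halva block on stand B; it stays there.
Mind the look-alikes: they are no part of the job. What is shaped like the part that bears halva_a_mid but blue is not meant.

How it is judged:
By the outcome, as a careful person would: the job done as asked, in the order asked, and still so for the second after the job is handed in, with the robot touching nothing.
It also fails if it takes over 32 s, if anything falls off the work surface, if the arm or the gripper's body presses on something with over 40 N, if the wrist force passes 120 N, or if a joint passes its speed limit or range.

## Robot

A 6-joint arm with a two-finger parallel gripper is mounted at the origin on a cart in front of the work surface, level with it; the furniture and walls round the work are solid. World frame = base frame: x ahead of the robot, y to its left, z up, the work surface at z = 0. Lengths are in m, angles in rad, forces in N, time in s.
With the tool pointing down it reaches from about 0.375 to 0.975 m from the base axis. Payload 3.8 kg.
Tool frame: the origin (TCP) lies midway between the tips of the shut fingers; the grasp point (between the pads) lies 19 mm behind it; z points along the fingers, y is the direction in which the jaws open and shut (so a half turn about z gives the same grasp; the last joint's range is limited). The gripper opens to 85 mm and grips with 20 to 120 N. Pads are 22 mm wide; open, the fingers measure 114 mm over their backs; the gripper's body (76 mm by 85 mm) begins 54 mm behind the grasp point. The pads swing forward as they close: fully open they stand 13 mm farther back than shut.
Start: joints at [1.206, 0.264, 1.604, -0, 1.274, -0.037], TCP at [0.217, 0.639, 0.231] pointing down, gripper open.
Joint ranges: [-2.63, 2.63], [-0.94, 2.18], [0.31, 2.57], [-1.31, 4.45], [0, 2.66], [-2.55, 2.55]. Speed limits (rad/s): [2.57, 2.57, 3.14, 3.14, 3.14, 3.14].

## Interface

Orientations are given as a rotation vector (axis times angle).
In Python, from workcell import bot gives the robot as it stands. The module is installed in compiled form; this text tells all that it offers.
- The arm moves only by the tool play_rows, never from a script. Its argument "series" is a list of rows, each an object with "translation": the shift along the tool's x, y, z in m, a list of three; "spin": the turn about the tool's z in units of 5 degrees (1.0 is 5 degrees). In form: [{"translation": [dx, dy, dz], "spin": spin}, ...]. A call has 1 to 5 rows; each row shifts and turns the commanded pose from where the row before left it, along the tool's axes as they then stand; what a row does not reach is not made up. A row lasts 1/10 s, in which the tool goes at most 50 mm and 8.59 degrees, less where a joint would pass 70% of its speed; a pose out of reach is approached as far as the arm can. A call is refused whole if a number of a shift passes 0.05 or a number of a turn 1, either way. A call with a gripper value outside its range is refused whole. "jaw" is the gripper's target within -1 to 1 (fully open at 1, half-way at 0, shut at -1), set as the call begins (left out, the last holds). The fingers move at their own pace and stop on an object; "force" is the grip in N (left out, the last holds). Time passes only in rows, so rows that do not move let the fingers close. It gives the time, the measured TCP pose, the force and the opening at its end, in the units of the state.
- bot.read_state(): the state, without advancing time (a new reading comes with each control period).
- bot.read_camera(name): name is "scene" or "side" or "wrist"; returns the picture (384x512x3 uint8, blue, green, red); there is no depth.
- bot.get_calibration(name): a dict with "fov_y" (degrees; the focal length in pixels is half the picture's height over the tangent of half this angle, whatever the lens; pixels are square), "cx", "cy" (the principal point, pixels), "R" (3x3) and "t" (3): a world point X has camera coordinates R X + t. Camera axes: x right, y down, z forward; pixel columns grow to the right and rows downward; lengths in m; the calibration is good to about 2 mm. A picture is of the moment at which its call begins: read the wrist's pose just before it. get_calibration takes no time and is no camera call; for the wrist camera it gives the pose at the moment of the call.
- bot.finish_job(): hands the job in, once; it reports no verdict.
The state is a dict: "time": time; "q": joint angles; "joint_vel": joint speeds; "joint_torque": joint torques, N m; "tool_pos": TCP position; "tcp_rot": TCP orientation; "wrist_force": force on the tool from outside, world axes, zero at the start; "torque": the same for the moment, N m; "width": opening from 0.0 (shut) to 1.0 (fully open).
Only numpy, scipy, OpenCV 4.12 (cv2) and the standard library are available. Lean on these libraries where they do the work, as an engineer would, in place of code of your own. Each camera call takes 0.05 s, during which the arm holds its last target. There are 200 camera calls.

## Working session

There is one attempt and no reset: what is moved stays moved. The work goes in short steps, Python scripts to look and compute and a tool call to move; the robot and the scene stay as the last step left them, time stands still between calls to the robot, and variables do not carry over. Pictures are saved under pics/ and viewed, about 8 in all and at most 12, crops included, and the job is handed in when it is done.

Besides the shell and the picture viewer there is one more tool, called as name([rows], argument=value, ...), one row to a line, values as JSON. play_rows: Moves the arm, as the interface text tells. Its arguments: {"type":"object","properties":{"series":{"type":"array","items":{"type":"object","properties":{"translation":{"type":"array","items":{"type":"number"}},"spin":{"type":"number"}}}},"jaw":{"type":"number"},"force":{"type":"number"}},"required":["series"]}

```bash
mkdir -p pics; cat > h.py <<'E'
import numpy as np, cv2
from workcell import bot
def K(n):
    c=bot.get_calibration(n); f=192/np.tan(np.radians(c['fov_y'])/2)
    return c,f,np.array(c['R']),np.array(c['t'])
def ray(n,uv,z,cal=None):
    c,f,R,t=cal or K(n); d=R.T@np.array([(uv[0]-c['cx'])/f,(uv[1]-c['cy'])/f,1]); o=-R.T@t
    return o+d*(z-o[2])/d[2]
def proj(n,X,cal=None):
    c,f,R,t=cal or K(n); p=R@np.array(X)+t
    return np.array([c['cx']+f*p[0]/p[2],c['cy']+f*p[1]/p[2]])
E
python3 - <<'E'
from h import *
print(bot.read_state())
a=bot.read_camera('scene');b=bot.read_camera('side')
for n in('scene','side','wrist'):
    c=bot.get_calibration(n);print(n,c)
cv2.imwrite('pics/scene0.png',cv2.resize(a,(800,600),interpolation=cv2.INTER_CUBIC));cv2.imwrite('pics/side0.png',cv2.resize(b,(800,600),interpolation=cv2.INTER_CUBIC))
E
```

```text
{'time': 0.0, 'q': array([ 1.20611647e+00,  2.64773242e-01,  1.60539461e+00,  2.59722456e-05,
        1.27369682e+00, -3.69210756e-02]), 'joint_vel': array([-8.45009347e-04, -3.53256140e-05,  6.70873185e-04, -8.15901629e-04,
       -8.96437505e-04, -1.81000168e-03]), 'joint_torque': array([ 1.30809345e-03, -5.15080369e+01, -3.67327380e+01, -1.67660683e-04,
        1.20387267e-02,  9.65493200e-06]), 'tool_pos': array([0.21704004, 0.63837248, 0.22993736]), 'tcp_rot': array([-0.51247452, -3.099026  ,  0.00348886]), 'wrist_force': array([-0.62300701,  0.32987584,  0.07809169]), 'torque': array([-0.02370308, -0.02970468, -0.00594721]), 'width': 0.9961746208557579}
scene {'fov_y': 45.54816780586435, 'cx': 257.8737147112742, 'cy': 191.13855443423046, 'R': array([[ 0.5319666 , -0.84651852, -0.02044314],
       [-0.42796786, -0.24795341, -0.869116  ],
       [ 0.73065384,  0.47108969, -0.49418566]]), 't': array([0.04827338, 0.39253059, 0.35210165])}
side {'fov_y': 47.064780217651304, 'cx': 250.84579718556495, 'cy': 189.83692222523152, 'R': array([[ 0.90081008, -0.43405281, -0.01180516],
       [-0.29980398, -0.60207051, -0.74001937],
       [ 0.31409995,  0.67015614, -0.67248195]]), 't': array([-0.28375548,  0.4277002 ,  0.50896199])}
wrist {'fov_y': 63.87991472683015, 'cx': 251.58999293278308, 'cy': 196.99179616780296, 'R': array([[ 0.32217347,  0.9466785 , -0.00201971],
       [ 0.90873959, -0.30866276,  0.28092641],
       [ 0.26532359, -0.09234243, -0.95972719]]), 't': array([-0.67418618, -0.03589955,  0.37822562])}
```

View pics/scene0.png

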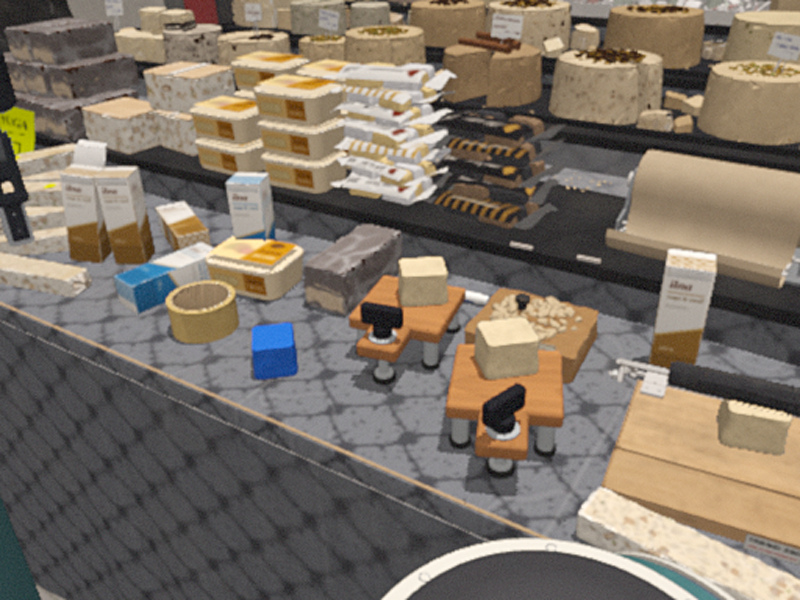

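View pics/side0.png

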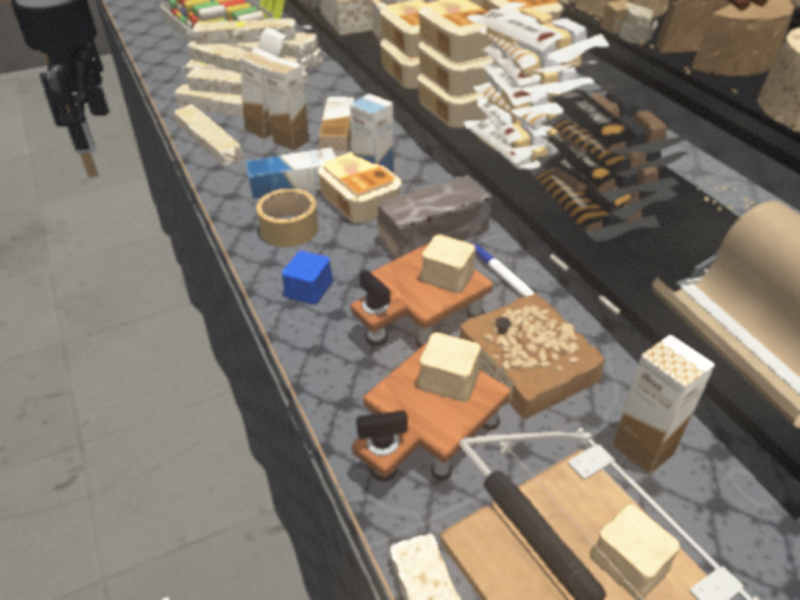

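The scene view shows two stands. Left knob is at (381,320) with its bar parallel to the front edge, which fits B. Right knob is at (503,405) with its bar turned, which fits A. In the side view they are at (375,290) and (382,424). Other look-alikes are the blue cube (273,350), the halva on the right cutting board (755,425) and the nut tray's black knob (522,300). I'll check the choice in a close crop.

```bash
python3 - <<'E'
from h import *
a=bot.read_camera('scene');b=bot.read_camera('side')
# crops 5x : scene x 278..368,y 215..310 ; side x 220..330,y 210..310
A=cv2.resize(a[225:315,285:365],None,fx=5,fy=5,interpolation=cv2.INTER_CUBIC)
B=cv2.resize(b[225:315,222:302],None,fx=5,fy=5,interpolation=cv2.INTER_CUBIC)
cv2.imwrite('pics/crop1.png',np.hstack([A,B]))
for nm,s,d in(('A',(503,405),(382,424)),('B',(381,320),(375,290))):
    for z in(.09,):
        print(nm,ray('scene',np.array(s)*.64,z),ray('side',np.array(d)*.64,z))
E
```

```text
A [0.38947315 0.18705557 0.09      ] [0.39563471 0.18814151 0.09      ]
B [0.46049983 0.37397282 0.09      ] [0.4746163  0.37699342 0.09      ]
```

View pics/crop1.png

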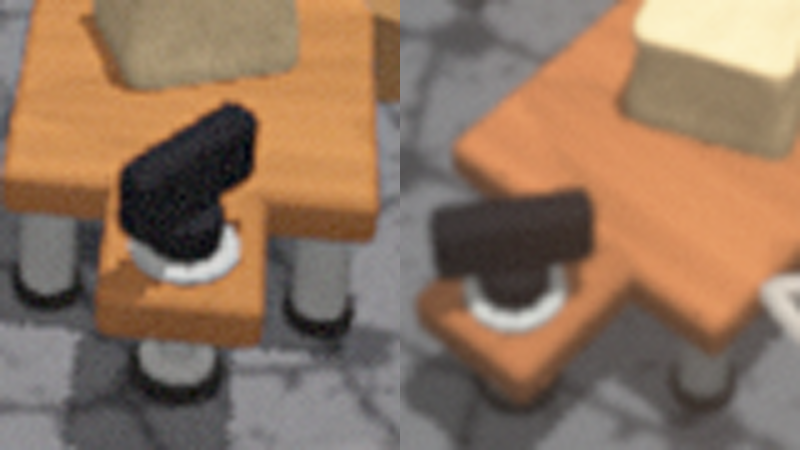

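```bash
python3 - <<'E'
from h import *
S=lambda u,v:(u/5+285,v/5+225)
D=lambda u,v:((u-400)/5+222,v/5+225)
r=lambda n,p,z:np.round(ray(n,p,z)[:2],4)
print('washer',r('scene',S(186,247),.063),r('side',D(516,292),.063))
print('front L',r('scene',S(5,180),.06),r('side',D(455,150),.06))
print('front R',r('scene',S(377,212),.06),r('side',D(717,332),.06))
print('bar edge scene',r('scene',S(122,172),.103),r('scene',S(237,104),.103))
print('bar edge side',r('side',D(436,208),.103),r('side',D(588,192),.103))
print('bar mid',r('scene',S(188,170),.09),r('side',D(513,233),.09))
E
```

```text
washer [0.3882 0.1845] [0.3946 0.1847]
front L [0.3919 0.2491] [0.4018 0.2495]
front R [0.4368 0.1424] [0.4467 0.1442]
bar edge scene [0.3645 0.1958] [0.4114 0.1808]
bar edge side [0.3741 0.198 ] [0.4196 0.1826]
bar mid [0.3904 0.1864] [0.3956 0.1876]
```

```bash
cat >> h.py <<'E'
from scipy.spatial.transform import Rotation as Ro
def plan(P,barang):
    s=bot.read_state(); R=Ro.from_rotvec(s['tcp_rot']).as_matrix()
    yaw=np.degrees(np.arctan2(R[1,0],R[0,0])); d=(barang-yaw+90)%180-90
    print('t',round(s['time'],2),'pos',s['tool_pos'].round(4),'yaw',yaw.round(2),'z',R[:,2].round(3),'q',s['q'].round(2),'F',s['wrist_force'].round(1),'T',s['torque'].round(2),'w',round(s['width'],3))
    print('shift in tool',(R.T@(np.array(P)-s['tool_pos'])).round(4),'spin units (cw+)',-d/5,'or',-d/5+36*np.sign(d))
E
python3 -c "
from h import *
plan((.392,.185,.23),-18)"
```

```text
t 0.2 pos [0.2171 0.6386 0.2305] yaw 161.22 z [-0.001 -0.001 -1.   ] q [ 1.21  0.26  1.6   0.    1.27 -0.04] F [0.3 0.1 0. ] T [ 0.03  0.02 -0.01] w 0.999
shift in tool [-0.3116 -0.3732  0.001 ] spin units (cw+) -0.1561342792076914 or 35.84386572079231
```

play_rows([
  {"translation": [-0.03, -0.036, 0], "spin": 0},
  {"translation": [-0.03, -0.036, 0], "spin": 0},
  {"translation": [-0.03, -0.036, 0], "spin": 0},
  {"translation": [-0.03, -0.036, 0], "spin": 0},
  {"translation": [-0.03, -0.036, 0], "spin": 0},
], jaw=1)

```text
time: 0.7
tool_pos: [0.3016, 0.4185, 0.2311]
tcp_rot: [0.512, 3.1, -0.0]
wrist_force: [-1.0, 0.1, -0.0]
width: 0.999
```

play_rows([
  {"translation": [-0.03, -0.036, 0], "spin": 0},
  {"translation": [-0.03, -0.036, 0], "spin": 0},
  {"translation": [-0.03, -0.036, 0], "spin": 0},
  {"translation": [-0.03, -0.036, 0], "spin": 0},
  {"translation": [-0.03, -0.036, 0], "spin": 0},
])

```text
time: 1.2
tool_pos: [0.3856, 0.1998, 0.2314]
tcp_rot: [0.512, 3.099, 0.0]
wrist_force: [-0.0, 0.2, 0.6]
width: 1.003
```

play_rows([
  {"translation": [-0.012, -0.013, 0], "spin": 0},
  {"translation": [0, 0, 0], "spin": 0},
  {"translation": [0, 0, 0], "spin": 0},
])

```text
time: 1.5
tool_pos: [0.3925, 0.1854, 0.2312]
tcp_rot: [-0.515, -3.099, -0.001]
wrist_force: [-0.0, 0.9, 0.2]
width: 1.003
```

```bash
python3 - <<'E'
from h import *
plan((.392,.185,.23),-18)
cal=K('wrist'); im=bot.read_camera('wrist')
np.save('cal1.npy',np.array([cal],dtype=object),allow_pickle=True)
print(proj('wrist',(.392,.185,.103),cal))
cv2.imwrite('pics/w1.png',cv2.resize(im,(800,600),interpolation=cv2.INTER_CUBIC))
E
```

```text
t 1.5 pos [0.3925 0.1854 0.2312] yaw 161.13 z [-0.     0.001 -1.   ] q [ 0.38 -0.21  2.09  0.    1.26 -0.86] F [-0.   0.9  0.2] T [0.04 0.06 0.07] w 1.003
shift in tool [ 0.0003 -0.0006  0.0012] spin units (cw+) -0.17338949057111677 or 35.82661050942888
[250.52341726 188.81407577]
```

View pics/w1.png

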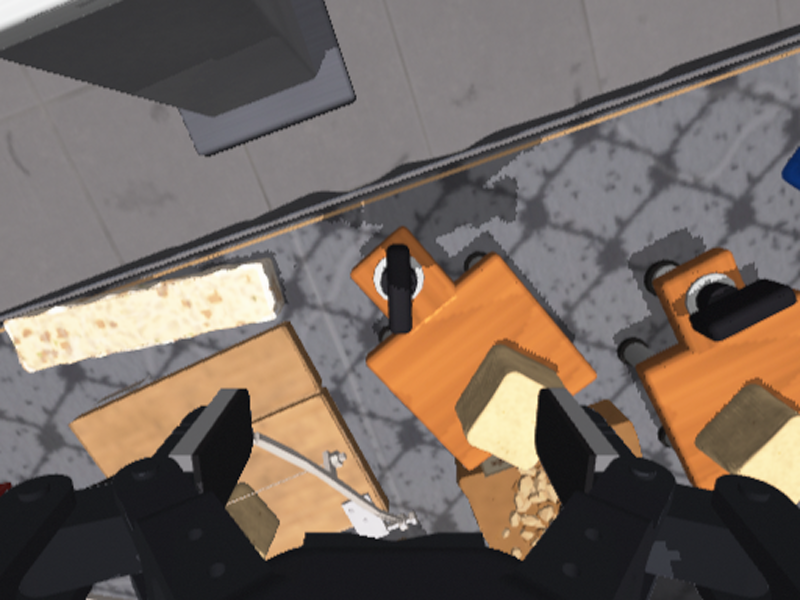

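The wrist view shows A's knob at about (399,287), washer (398,281), with its bar lying almost along image vertical. B's bar at (745,310) is parallel to its own front edge. An enlarged crop will give exact numbers.

```bash
python3 - <<'E'
import cv2
im=cv2.imread('pics/w1.png'); im=cv2.resize(im,(512,384),interpolation=cv2.INTER_AREA)
c=im[140:240,215:315]
import numpy as np
cv2.imwrite('pics/w1c.png',cv2.resize(cv2.convertScaleAbs(c,alpha=1.3,beta=25),(600,600),interpolation=cv2.INTER_CUBIC))
E
```

```text
(no output)
```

View pics/w1c.png

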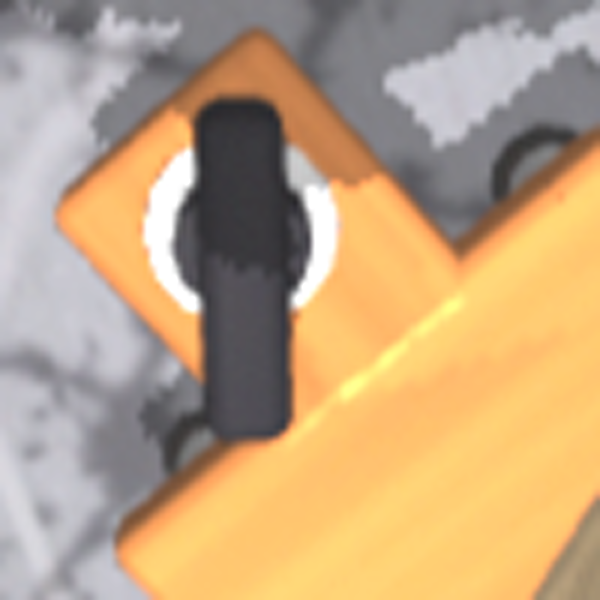

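```bash
python3 - <<'E'
from h import *
cal=tuple(np.load('cal1.npy',allow_pickle=True)[0]); c,f,R,t=cal; R=R.astype(float) ;t=t.astype(float); cal=(c,f,R,t)
S=lambda u,v:(u/6+215,v/6+140)
print('washer',ray('w',S(240,228),.063,cal)[:2])
b0=ray('w',S(250,437),.103,cal); print('far end',b0[:2])
print('near end bottom',ray('w',S(237,97),.077,cal)[:2])
l=[ray('w',S(*p),.103,cal) for p in((208,400),(197,150),(291,400),(280,150))]
for i in(0,2): d=l[i]-l[i+1];print('ang',np.degrees(np.arctan2(d[1],d[0])))
print('centre line far',(l[0]+l[2])[:2]/2,'near',(l[1]+l[3])[:2]/2,'width',np.linalg.norm(l[0]-l[2]))
im=cv2.imread('pics/w1.png')
# rectify plane z=.06: X axis from .36..51, Y .31...11 at 4px/mm -> 600x800
W=[(.35,.10),(.53,.10),(.53,.29),(.35,.29)]
src=np.float32([proj('w',(x,y,.06),cal)*1.5625+.28 for x,y in W]); k=3200
dst=np.float32([((.29-y)*k,(.53-x)*k) for x,y in W])
o=cv2.warpPerspective(im,cv2.getPerspectiveTransform(src,dst),(608,576))
for i in range(0,608,64): cv2.line(o,(i,0),(i,5),(0,255,0),1); 
cv2.imwrite('pics/r1.png',o)
E
```

```text
washer [0.39254498 0.18956883]
far end [0.41561946 0.1829165 ]
near end bottom [0.36893607 0.19688905]
ang -16.58784317854841
ang -15.867170748950835
centre line far [0.40989751 0.18476326] near [0.37257493 0.19562583] width 0.012749223702170947
```

View pics/r1.png

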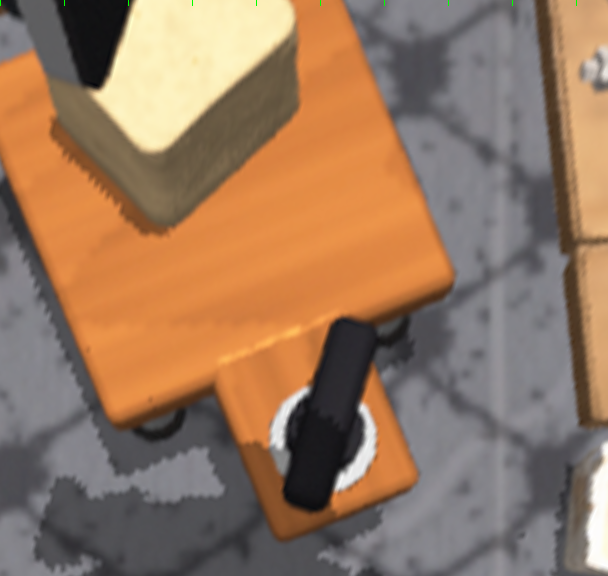

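```bash
python3 -c "
from h import *
plan((.3925,.1895,.13),-16.7)"
```

```text
t 1.55 pos [0.3924 0.1859 0.2312] yaw 161.21 z [-0.     0.001 -1.   ] q [ 0.38 -0.21  2.09  0.    1.26 -0.86] F [ 0.4 -0.   0.6] T [ 0.03 -0.    0.03] w 1.001
shift in tool [0.001  0.0034 0.1012] spin units (cw+) -0.4187347186208569 or 35.581265281379146
```

play_rows([
  {"translation": [0.001, 0.0035, 0.02], "spin": -0.4},
  {"translation": [0, 0, 0.03], "spin": 0},
  {"translation": [0, 0, 0.03], "spin": 0},
  {"translation": [0, 0, 0.02], "spin": 0},
  {"translation": [0, 0, 0], "spin": 0},
])

```text
time: 2.05
tool_pos: [0.3895, 0.1892, 0.1279]
tcp_rot: [-0.454, -3.102, 0.005]
wrist_force: [-0.8, 0.1, 0.0]
width: 0.999
```

```bash
python3 - <<'E'
from h import *
plan((.3925,.1895,.074),-16.7)
cal=K('wrist'); im=bot.read_camera('wrist')
p=bot.read_state()['tool_pos']
for z in(.077,.103): print(z,proj('wrist',(p[0],p[1],z),cal)*1.5625)
cv2.imwrite('pics/w2.png',cv2.resize(cv2.convertScaleAbs(im,alpha=1.3,beta=25),(800,600),interpolation=cv2.INTER_CUBIC))
E
```

```text
t 2.05 pos [0.3895 0.1892 0.1279] yaw 163.35 z [-0.007 -0.003 -1.   ] q [ 0.39 -0.11  2.2   0.    1.05 -0.89] F [-0.8  0.1  0. ] T [ 0.04 -0.02 -0.01] w 0.999
shift in tool [-0.0032  0.0014  0.0539] spin units (cw+) 0.010831579980180094 or -35.98916842001982
0.077 [394.85585419 345.69498643]
0.103 [394.79865957 370.04586541]
```

View pics/w2.png

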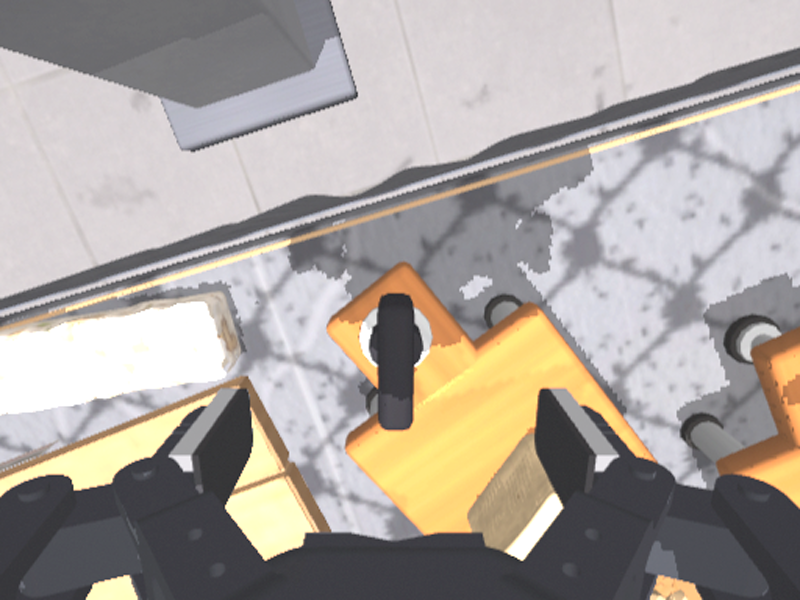

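The bar is centred between the fingers: bar column is 395, finger midpoint 394, and it runs parallel to the pads. Descending.

play_rows([
  {"translation": [0, 0, 0.02], "spin": 0},
  {"translation": [0, 0, 0.02], "spin": 0},
  {"translation": [0, 0, 0.014], "spin": 0},
  {"translation": [0, 0, 0], "spin": 0},
  {"translation": [0, 0, 0], "spin": 0},
])

```text
time: 2.6
tool_pos: [0.3937, 0.19, 0.0786]
tcp_rot: [0.457, 3.107, 0.002]
wrist_force: [-0.1, -0.1, -0.2]
width: 0.999
```

```bash
python3 -c "
from h import *
plan((.392,.1892,.074),-16.7)"
```

```text
t 2.6 pos [0.3937 0.19   0.0786] yaw 163.27 z [ 0.002  0.001 -1.   ] q [ 0.39 -0.04  2.24  0.    0.93 -0.89] F [-0.1 -0.1 -0.2] T [ 0.01 -0.03 -0.01] w 0.999
shift in tool [ 0.0014 -0.0012  0.0046] spin units (cw+) -0.0067572986857896925 or 35.99324270131421
```

play_rows([
  {"translation": [0.0015, -0.001, 0.004], "spin": 0},
  {"translation": [0, 0, 0], "spin": 0},
  {"translation": [0, 0, 0], "spin": 0},
])

```text
time: 2.9
tool_pos: [0.3914, 0.1888, 0.0739]
tcp_rot: [0.458, 3.107, 0.001]
wrist_force: [0.8, 0.5, -0.4]
width: 0.999
```

```bash
python3 - <<'E'
from h import *
plan((.392,.1892,.074),-16.7)
cal=K('wrist'); im=bot.read_camera('wrist')
p=bot.read_state()['tool_pos']
for z in(.063,.077,.103): print(z,(proj('wrist',(p[0],p[1],z),cal)-[140,190])*3)
cv2.imwrite('pics/w3.png',cv2.resize(cv2.convertScaleAbs(im[190:384,140:360],alpha=1.4,beta=30),None,fx=3,fy=3,interpolation=cv2.INTER_CUBIC))
E
```

```text
t 2.9 pos [0.3914 0.1888 0.0739] yaw 163.22 z [ 0.001  0.    -1.   ] q [ 0.39 -0.03  2.25  0.    0.92 -0.89] F [ 0.8  0.5 -0.4] T [-0.    0.   -0.01] w 0.999
shift in tool [-0.0005  0.0006 -0.0001] spin units (cw+) -0.015922673970322876 or 35.98407732602968
0.063 [332.70862221 164.49729053]
0.077 [332.58739909 200.90267295]
0.103 [332.29483606 288.76437874]
```

View pics/w3.png

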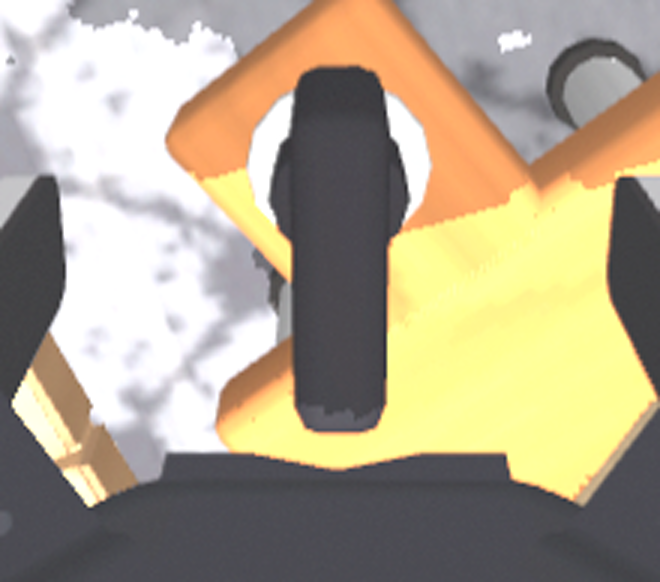

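Bar centre is at column 340 against a finger midpoint of 336, so about 0.6 mm off. The washer row matches the TCP. I'll nudge and close gently.

play_rows([
  {"translation": [0, 0.0007, 0], "spin": 0},
  {"translation": [0, 0, 0], "spin": 0},
  {"translation": [0, 0, 0], "spin": 0},
  {"translation": [0, 0, 0], "spin": 0},
  {"translation": [0, 0, 0], "spin": 0},
], jaw=-1, force=35)

```text
time: 3.45
tool_pos: [0.3913, 0.1893, 0.0735]
tcp_rot: [-0.459, -3.108, -0.0]
wrist_force: [-0.9, 1.0, 1.9]
width: 0.244
```

play_rows([
  {"translation": [0, 0, 0], "spin": 0},
  {"translation": [0, 0, 0], "spin": 0},
  {"translation": [0, 0, 0], "spin": 0},
  {"translation": [0, 0, 0], "spin": 0},
  {"translation": [0, 0, 0], "spin": 0},
])

```text
time: 3.95
tool_pos: [0.3913, 0.1893, 0.0734]
tcp_rot: [0.458, 3.108, 0.0]
wrist_force: [-1.6, 1.0, 4.9]
width: 0.247
```

```bash
python3 -c "
from h import *
plan((.392,.1892,.074),-68)"
```

```text
t 3.95 pos [0.3913 0.1893 0.0734] yaw 163.22 z [ 0.  0. -1.] q [ 0.39 -0.03  2.25  0.    0.92 -0.88] F [-1.6  1.   4.9] T [0.05 0.26 0.02] w 0.247
shift in tool [-0.0007  0.0001 -0.0006] spin units (cw+) 10.243364057387305 or -25.756635942612697
```

play_rows([
  {"translation": [0, 0, 0], "spin": 0.5},
  {"translation": [0, 0, 0], "spin": 0.5},
  {"translation": [0, 0, 0], "spin": 0.5},
  {"translation": [0, 0, 0], "spin": 0.5},
  {"translation": [0, 0, 0], "spin": 0},
])

```text
time: 4.45
tool_pos: [0.3915, 0.1895, 0.0735]
tcp_rot: [0.728, 3.056, 0.001]
wrist_force: [-1.4, 0.8, 4.2]
width: 0.245
```

```bash
python3 -c "
from h import *
plan((.392,.1892,.074),-68)"
```

```text
t 4.45 pos [0.3915 0.1895 0.0735] yaw 153.21 z [ 0.     0.001 -1.   ] q [ 0.39 -0.03  2.25  0.    0.92 -0.71] F [-1.4  0.8  4.2] T [ 0.27  0.23 -0.01] w 0.245
shift in tool [-0.0006 -0.     -0.0005] spin units (cw+) 8.242559941816335 or -27.757440058183665
```

play_rows([
  {"translation": [0, 0, 0], "spin": 0.6},
  {"translation": [0, 0, 0], "spin": 0.6},
  {"translation": [0, 0, 0], "spin": 0.6},
  {"translation": [0, 0, 0], "spin": 0.6},
  {"translation": [0, 0, 0], "spin": 0.6},
])

```text
time: 4.95
tool_pos: [0.3916, 0.1898, 0.0735]
tcp_rot: [1.121, 2.934, 0.002]
wrist_force: [-1.0, 3.0, 2.0]
width: 0.244
```

play_rows([
  {"translation": [0, 0, 0], "spin": 0.6},
  {"translation": [0, 0, 0], "spin": 0.6},
  {"translation": [0, 0, 0], "spin": 0.6},
  {"translation": [0, 0, 0], "spin": 0.6},
  {"translation": [0, 0, 0], "spin": 0},
])

```text
time: 5.45
tool_pos: [0.3918, 0.19, 0.0735]
tcp_rot: [1.42, 2.802, 0.003]
wrist_force: [0.9, 4.6, 1.6]
width: 0.245
```

```bash
python3 - <<'E'
from h import *
plan((.392,.1892,.074),-68)
cal=K('wrist'); im=bot.read_camera('wrist'); c,f,R,t=cal
W=[(.35,.10),(.53,.10),(.53,.29),(.35,.29)]; k=3200
src=np.float32([proj('w',(x,y,.06),cal) for x,y in W])
dst=np.float32([((.29-y)*k,(.53-x)*k) for x,y in W])
o=cv2.warpPerspective(im,cv2.getPerspectiveTransform(src,dst),(608,576),flags=cv2.INTER_CUBIC)
cv2.imwrite('pics/r4.png',cv2.convertScaleAbs(o,alpha=1.3,beta=20))
E
```

```text
t 5.45 pos [0.3918 0.19   0.0735] yaw 126.25 z [ 0.001  0.002 -1.   ] q [ 0.39 -0.03  2.25  0.    0.92 -0.24] F [0.9 4.6 1.6] T [ 0.72 -0.05  0.07] w 0.245
shift in tool [-0.0007 -0.0003 -0.0005] spin units (cw+) 2.8501432053490703 or -33.14985679465093
```

View pics/r4.png

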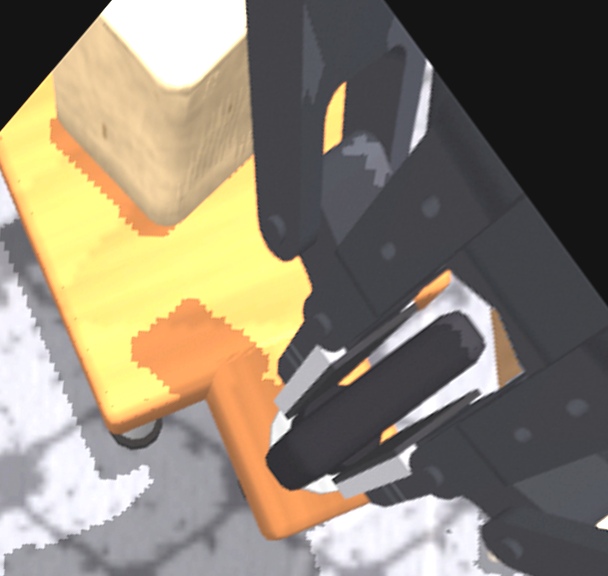

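The bar turns with the gripper: its image angle is about 37°, matching gripper yaw 126°. Board, lug corner and halva have not moved visibly. Next I approach the last degrees while watching forces.

play_rows([
  {"translation": [0, 0, 0], "spin": 0.4},
  {"translation": [0, 0, 0], "spin": 0.4},
  {"translation": [0, 0, 0], "spin": 0.4},
  {"translation": [0, 0, 0], "spin": 0.4},
  {"translation": [0, 0, 0], "spin": 0},
])

```text
time: 6.0
tool_pos: [0.392, 0.1901, 0.0735]
tcp_rot: [1.611, 2.696, 0.004]
wrist_force: [0.8, 5.9, 0.8]
width: 0.244
```

```bash
python3 -c "
from h import *
plan((.392,.1892,.074),-68)"
```

```text
t 6.0 pos [0.392  0.1901 0.0735] yaw 118.27 z [ 0.002  0.002 -1.   ] q [ 0.39 -0.03  2.25  0.    0.92 -0.1 ] F [0.8 5.9 0.8] T [ 0.9  -0.07  0.04] w 0.244
shift in tool [-0.0008 -0.0004 -0.0005] spin units (cw+) 1.2538507000077004 or -34.7461492999923
```

play_rows([
  {"translation": [0, 0, 0], "spin": 0.25},
  {"translation": [0, 0, 0], "spin": 0.25},
  {"translation": [0, 0, 0], "spin": 0},
])

```text
time: 6.3
tool_pos: [0.3921, 0.1901, 0.0735]
tcp_rot: [1.669, 2.661, 0.004]
wrist_force: [1.5, 4.4, 0.5]
width: 0.247
```

```bash
python3 -c "
from h import *
plan((.392,.1892,.074),-68)
cv2.imwrite('pics/s4.png',bot.read_camera('scene'))"
```

```text
t 6.3 pos [0.3921 0.1901 0.0735] yaw 115.78 z [ 0.002  0.002 -1.   ] q [ 0.39 -0.03  2.25  0.    0.92 -0.06] F [1.5 4.4 0.5] T [ 0.84 -0.1   0.03] w 0.247
shift in tool [-0.0008 -0.0005 -0.0005] spin units (cw+) 0.7569703409336057 or -35.243029659066394
```

play_rows([
  {"translation": [0, 0, 0], "spin": 0.2},
  {"translation": [0, 0, 0], "spin": 0.2},
  {"translation": [0, 0, 0], "spin": 0},
])

```text
time: 6.65
tool_pos: [0.3921, 0.1901, 0.0735]
tcp_rot: [1.716, 2.631, 0.004]
wrist_force: [1.1, 5.0, 0.6]
width: 0.244
```

```bash
python3 - <<'E'
from h import *
plan((.392,.1892,.074),-68)
a=bot.read_camera('scene');p=cv2.imread('pics/scene0.png'); p=cv2.resize(p,(512,384),interpolation=cv2.INTER_AREA)
f=lambda m:cv2.resize(cv2.convertScaleAbs(m[225:315,285:365],alpha=1.2,beta=15),None,fx=5,fy=5,interpolation=cv2.INTER_CUBIC)
cv2.imwrite('pics/s5.png',np.hstack([f(p),f(a)]))
E
```

```text
t 6.65 pos [0.3921 0.1901 0.0735] yaw 113.79 z [ 0.002  0.002 -1.   ] q [ 0.39 -0.03  2.25  0.    0.92 -0.02] F [1.1 5.  0.6] T [ 0.85 -0.09  0.08] w 0.244
shift in tool [-0.0008 -0.0005 -0.0005] spin units (cw+) 0.3578298561618283 or -35.64217014383817
```

View pics/s5.png

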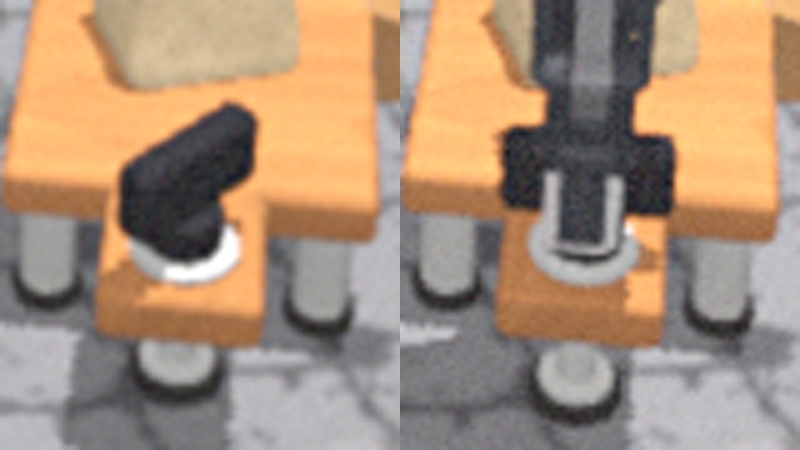

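```bash
python3 - <<'E'
from h import *
cal=tuple(np.load('cal1.npy',allow_pickle=True)[0]); c,f,R,t=cal; cal=(c,f,R.astype(float),t.astype(float))
im=cv2.imread('pics/w1.png')
k=3200;W=[(.35,.10),(.53,.10),(.53,.29),(.35,.29)]
src=np.float32([proj('w',(x,y,.06),cal)*1.5625+.28 for x,y in W]); dst=np.float32([((.29-y)*k,(.53-x)*k) for x,y in W])
o=cv2.warpPerspective(im,cv2.getPerspectiveTransform(src,dst),(608,576))
sat=cv2.GaussianBlur(o,(0,0),2).astype(float); s=sat[:,:,2]-sat[:,:,0]   # red-blue
def fit(rows,lo,hi,right):
    P=[]
    for r in rows:
        x0,x1=int(lo(r)),int(hi(r)); g=np.diff(s[r,x0:x1]); i=np.argmin(g) if right else np.argmax(g)
        P.append((x0+i,r))
    P=np.float32(P); vx,vy,x,y=cv2.fitLine(P,cv2.DIST_HUBER,0,.01,.01).ravel()
    res=np.abs((P[:,0]-x)*vy-(P[:,1]-y)*vx); print(np.degrees(np.arctan(vx/vy)).round(2),'res',np.median(res).round(2))
L=lambda r:10+(r-180)*98/235; Rr=lambda r:348+r*105/268
fit(range(190,395),lambda r:max(L(r)-22,0),lambda r:L(r)+22,False)
fit(range(8,250),lambda r:Rr(r)-22,lambda r:Rr(r)+22,True)
# lug sides
fit(range(405,520),lambda r:218+(r-390)*.42-20,lambda r:218+(r-390)*.42+20,False)
fit(range(385,460),lambda r:378+(r-370)*.38-12,lambda r:378+(r-370)*.38+22,True)
# front edge silhouettes (columns)
for rng,g0 in(((130,205),lambda u:425-(u-115)*.395),):
    P=[]
    for u in range(*rng):
        y0=int(g0(u))-18; g=np.diff(s[y0:y0+36,u]); P.append((u,y0+np.argmin(g)))
    vx,vy,x,y=cv2.fitLine(np.float32(P),cv2.DIST_HUBER,0,.01,.01).ravel(); print('front',np.degrees(np.arctan(-vy/vx)))
E
```

```text
22.59 res 0.37
22.4 res 0.38
21.93 res 0.48
22.32 res 0.34
front 22.337805
```

Edge fits agree: the board's front edge lies at -67.6° (22.4° ± 0.2). The gripper and bar are at -66.2°, so 1.4° remains. I'll turn that and release.

play_rows([
  {"translation": [0, 0, 0], "spin": 0.15},
  {"translation": [0, 0, 0], "spin": 0.13},
  {"translation": [0, 0, 0], "spin": 0},
  {"translation": [0, 0, 0], "spin": 0},
  {"translation": [0, 0, 0], "spin": 0},
])

```text
time: 7.2
tool_pos: [0.3922, 0.1901, 0.0735]
tcp_rot: [1.747, 2.61, 0.004]
wrist_force: [0.8, 5.6, -0.1]
width: 0.247
```

```bash
python3 -c "
from h import *
plan((.392,.1892,.074),-67.6)"
```

```text
t 7.2 pos [0.3922 0.1901 0.0735] yaw 112.41 z [ 0.002  0.002 -1.   ] q [ 0.39 -0.03  2.25  0.    0.92  0.  ] F [ 0.8  5.6 -0.1] T [ 0.89 -0.12  0.07] w 0.247
shift in tool [-0.0008 -0.0005 -0.0005] spin units (cw+) 0.0010523828954944747 or -35.998947617104506
```

play_rows([
  {"translation": [0, 0, 0], "spin": 0},
  {"translation": [0, 0, 0], "spin": 0},
  {"translation": [0, 0, 0], "spin": 0},
  {"translation": [0, 0, 0], "spin": 0},
  {"translation": [0, 0, 0], "spin": 0},
], jaw=1)

```text
time: 7.7
tool_pos: [0.3911, 0.189, 0.0731]
tcp_rot: [-1.749, -2.609, 0.001]
wrist_force: [0.3, 0.3, -1.0]
width: 0.998
```

play_rows([
  {"translation": [0, 0, 0], "spin": 0},
  {"translation": [0, 0, -0.01], "spin": 0},
  {"translation": [0, 0, -0.03], "spin": 0},
  {"translation": [0, 0, -0.04], "spin": 0},
  {"translation": [0, 0, -0.04], "spin": 0},
])

```text
time: 8.2
tool_pos: [0.3907, 0.189, 0.1949]
tcp_rot: [-1.749, -2.609, 0.001]
wrist_force: [0.5, 0.3, 0.8]
width: 0.997
```

play_rows([
  {"translation": [0, 0, -0.03], "spin": 0},
  {"translation": [0, 0, 0], "spin": 0},
  {"translation": [0, 0, 0], "spin": 0},
  {"translation": [0, 0, 0], "spin": 0},
  {"translation": [0, 0, 0], "spin": 0},
])

```text
time: 8.7
tool_pos: [0.3902, 0.1888, 0.2216]
tcp_rot: [-1.749, -2.608, 0.004]
wrist_force: [-0.3, -0.1, 0.8]
width: 1.0
```

```bash
python3 - <<'E'
from h import *
plan((.392,.1892,.074),-67.6)
cal=K('wrist'); im=bot.read_camera('wrist')
k=3200;W=[(.35,.10),(.53,.10),(.53,.29),(.35,.29)]
def rect(z):
    src=np.float32([proj('w',(x,y,z),cal) for x,y in W]); dst=np.float32([((.29-y)*k,(.53-x)*k) for x,y in W])
    return cv2.warpPerspective(im,cv2.getPerspectiveTransform(src,dst),(608,576),flags=cv2.INTER_CUBIC)
np.save('im5.npy',im); np.save('rect60.npy',rect(.06)); np.save('rect103.npy',rect(.103))
o=cv2.convertScaleAbs(rect(.06),alpha=1.2,beta=20)
cv2.imwrite('pics/r5.png',o)
E
```

```text
t 8.7 pos [0.3902 0.1888 0.2216] yaw 112.32 z [-0.003 -0.001 -1.   ] q [ 0.39 -0.2   2.1   0.    1.24  0.  ] F [-0.3 -0.1  0.8] T [-0.02  0.02  0.04] w 1.0
shift in tool [-0.0003  0.0023  0.1476] spin units (cw+) -0.01646609282004192 or 35.98353390717996
```

View pics/r5.png

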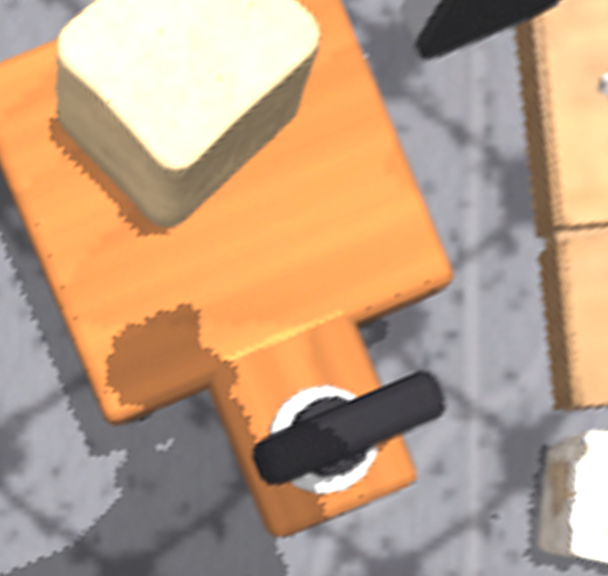

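The bar now looks parallel to the front edge, and the stand and halva are where they were. I'll check the angles numerically.

```bash
python3 - <<'E'
from h import *
o=np.load('rect60.npy'); b=cv2.GaussianBlur(o,(0,0),2).astype(float); s=b[:,:,2]-b[:,:,0]
def fr(rows,lo,hi,right):
    P=[]
    for r in rows:
        x0,x1=int(lo(r)),int(hi(r)); g=np.diff(s[r,x0:x1]); P.append((x0+(np.argmin(g) if right else np.argmax(g)),r))
    vx,vy,_,_=cv2.fitLine(np.float32(P),cv2.DIST_HUBER,0,.01,.01).ravel(); print('board',np.degrees(np.arctan(vx/vy)).round(2))
fr(range(190,400),lambda r:max(5+(r-170)*.415-18,0),lambda r:5+(r-170)*.415+22,False)
fr(range(60,260),lambda r:350+(r-10)*.39-20,lambda r:350+(r-10)*.39+22,True)
g=b.max(2); g=g
def bar(us,f,dark_below):
    P=[]
    for u in us:
        y0=int(f(u))-13; d=np.diff(g[y0:y0+26,u]); P.append((u,y0+(np.argmin(d) if dark_below else np.argmax(d))))
    vx,vy,_,_=cv2.fitLine(np.float32(P),cv2.DIST_HUBER,0,.01,.01).ravel(); print('bar',np.degrees(np.arctan(-vy/vx)).round(2))
bar(list(range(345,415)),lambda u:440-(u-258)*.394,True)
bar(list(range(345,430)),lambda u:483-(u-275)*.43,False)
bar(list(range(270,415)),lambda u:440-(u-258)*.394,True)
bar(list(range(285,430)),lambda u:483-(u-275)*.43,False)
# 2nd method: dark mask of bar on plane .103
o=np.load('rect103.npy')
for th in(70,85):
    m=(o.max(2)<th).astype(np.uint8); n,l,st,c=cv2.connectedComponentsWithStats(cv2.morphologyEx(m,cv2.MORPH_OPEN,np.ones((9,9))))
    for i in range(1,n):
        if st[i,4]>3000: print(th,st[i],cv2.minAreaRect(cv2.findNonZero((l==i).astype(np.uint8))))
E
```

```text
board 22.73
board 22.18
bar 22.72
bar 26.63
bar 22.09
bar 23.53
70 [  371     0   190   126 12219] ((456.52264404296875, 52.824005126953125), (95.769287109375, 215.52191162109375), 41.00908279418945)
70 [ 233  394  163   97 7983] ((314.60003662109375, 442.20001220703125), (65.29318237304688, 172.6244354248047), 63.43495178222656)
85 [  333     0   228   279 17218] ((430.5086669921875, 115.52973175048828), (194.04615783691406, 289.4647216796875), 14.77454948425293)
85 [    0   212   260   364 26244] ((128.6126708984375, 393.54266357421875), (375.0187683105469, 244.39080810546875), 87.24750518798828)
85 [ 233  393  164   99 8209] ((313.9236145019531, 441.2635803222656), (65.56037902832031, 174.22052001953125), 59.565757751464844)
```

```bash
python3 -c "
from workcell import bot
print(bot.finish_job())"
```

```text
the job is handed in; nothing more can be done
None
```

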